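# Clamp a hatch cover in the check nest, then hang it up

## Task

Slide the hatch cover gently along the check nest until it is fully home against the end stop, swing the toggle clamp over centre onto it and let go so that the clamp alone holds it for a second, then swing the clamp fully back, without letting its arm slam either way. Then hang the cover by the middle of its bow handle on the hook stand, leave the clamp open and do not disturb the other gauges.

Things in the scene. Friction and masses are not known exactly. Their poses are not given: they have to be found in the camera images.
- nest: Check nest fixed to the bench: dark base plate 300 x 225 x 12 mm. Origin on the bench under the cover's home; x runs along the nest to its end stop (roughly away from the robot), y across, z up. The cover slides along x on rests 20 mm high, between rails (inner faces y = +-37.5 mm, tops 34 mm high, x = -85 to 85 mm). Stop face at x = 90 mm, 38 mm high.
- nest_home (a point): Point in the nest where the middle of the cover's underside lies when the cover is fully home: nest x = 0, y = 0, 20 mm high; same axes as the nest.
- cover: Loose aluminium hatch cover, about 0.3 kg: plate 180 (x) x 70 (y) x 8 mm, origin at the middle of its underside. Starts in the nest, 14 to 30 mm short of the stop. On it a steel bow handle of 10 mm round bar along x: uprights at x = +-50 mm, straight top bar 80 mm long, its centre line 73 mm above the underside, 60 mm clear beneath.
- cover_bow (a point): Middle of the top bar of the cover's bow handle (centre of the 10 mm bar); axes as the cover's.
- clamp (a joint): Toggle clamp arm angle, rad: 0 = fully back (arm 2.0 rad above level), grows as it closes; over centre at 0.43 (upright); about 2.0 = arm level, rubber foot on the cover; 2.15 = lower stop with no cover. A spring pulls it away from centre on either side, up to 12 N at the grip. If the cover is over 5 mm short of home the arm lands on the bow handle.
- clamp_pivot (a point): Hinge axis of the clamp arm, at nest x = -70, y = -85 mm, 75 mm high, parallel to nest x. Closing swings the arm from upright towards nest +y, over the cover's -x end. The hinge sits between two grey cheeks 31 mm wide over all, 92 mm high.
- clamp_grip (a point): Middle of the clamp's round black rubber grip bar (17 mm thick, 52 mm long, parallel to nest x), 165 mm from the hinge axis and 40 mm to the -x side of the arm's middle (arm 16 mm wide along x, 14 mm thick). Closed, the grip is 75 mm above the bench at nest x = -110, y = 80 mm.
- clamp_foot (a point): Centre of the lower face of the clamp's rubber foot (18 mm wide), 80 mm from the hinge, 52 mm below the arm's centre line; it is sprung and gives about 5 mm at 12 N.
- hook: Hook stand fixed to the bench: base 120 x 140 x 14 mm, post 16 mm thick and 250 mm high; origin on the bench under the post. The hook, an 8 mm bar, leaves the post 205 mm high along the stand's -x, slopes down to its lowest place at x = -105 mm (centre 185 mm high), then turns up to its tip at x = -122 mm, 206 mm high.
- hook_seat (a point): Where the centre of the handle's bar lies when it hangs at the bottom of the hook: stand x = -98 mm, 195 mm high; axes as the stand's.
- dial_stand: Bystander: dial gauge on a grey block stand (60 x 50 mm, 220 mm high, dial reaching 100 mm to its -x); origin under its block.
- gauge_case: Bystander: closed teal case 110 x 170 x 30 mm, origin under its middle.
- plug_gauge: Bystander: upright steel plug gauge, 32 mm thick, 100 mm high, origin under its middle.
Things that resemble listed ones, but are neither listed nor needed, are in the scene too. Of the things like the cover, leave any that is pink; of the rest the smaller one is meant.

How it is judged:
On the way, in this order (a step that is already met when the one before it is completed fails the run):
1. the cover is fully home (within 3 mm of the stop) and flat, and the clamp, let go by the fingers, presses on it (x of cover_bow in the frame of nest_home above -0.003 m and angle between cover's own z axis and vertical below 0.04 rad and z of cover in the frame of nest_home below 0.004 m and value of joint clamp above 1.85 rad and contact force between clamp and cover above 3 N and contact force between the fingers and clamp below 0.5 N and contact force between the fingers and cover below 0.5 N), for 0.7 s.
2. the clamp is swung fully back while the cover is still in the nest (value of joint clamp below 0.12 rad and z of cover in the frame of nest_home below 0.01 m and distance between cover and nest_home below 0.03 m), for 0.2 s.
At the end, for the whole second after the job is handed in: The cover hangs at rest by its bow handle on the hook: the middle of the handle's bar within 30 mm sideways of the hook, between the hook's tip and its post, and no more than 15 mm below or 30 mm above the seat's height; the hook carries it. The clamp is fully back (joint under 0.12 rad) (value of joint clamp below 0.12 rad and x of cover_bow in the frame of hook_seat between -0.02 and 0.085 m and y of cover_bow in the frame of hook_seat between -0.03 and 0.03 m and z of cover_bow in the frame of hook_seat between -0.015 and 0.03 m and contact force between cover and hook above 1 N and linear speed of cover below 0.05 m/s); the robot touches nothing.
It fails at once if the clamp arm slams (faster than 6 rad/s) (velocity of joint clamp above 6 rad/s or velocity of joint clamp below -6 rad/s).
It fails at once if the cover is forced in the nest (contact forces of nest and clamp on it sum to more than 120 N) (contact force between cover and nest above 120 N).
It fails at once if the dial gauge stand is moved more than 20 mm (distance of dial_stand from where it was at the start of the episode above 0.02 m).
It fails at once if the gauge case is moved more than 20 mm (distance of gauge_case from where it was at the start of the episode above 0.02 m).
It fails at once if the plug gauge is moved more than 20 mm (distance of plug_gauge from where it was at the start of the episode above 0.02 m).
It also fails if it takes over 72 s, if anything falls off the work surface, if the arm or the gripper's body presses on something with over 40 N, if the wrist force passes 120 N, or if a joint passes its speed limit or range.

## Robot

A 7-joint arm with a two-finger parallel gripper is mounted at the origin on the work surface. World frame = base frame: x ahead of the robot, y to its left, z up, the work surface at z = 0. Lengths are in m, angles in rad, forces in N, time in s.
With the tool pointing down it reaches from about 0.4 to 0.85 m from the base axis. Payload 10.4 kg.
Tool frame: the origin (TCP) lies at the very end of the fingers, on their centre line; the grasp point (between the pads) lies 19 mm behind it; z points along the fingers, y is the line along which they close (so a half turn about z gives the same grasp; the last joint's range is limited). The gripper opens to 87 mm and grips with 3 to 60 N. Pads are 19 mm wide; open, the fingers measure 117 mm over their backs; the gripper's body (75 mm by 190 mm) begins 51 mm behind the grasp point.
Start: joints at [1.29, 0.332, -0.065, 1.46, 0.022, 1.35, -0.088], TCP at [0.159, -0.604, 0.223] pointing down, gripper open.
Joint ranges: [-2.6, 2.6], [-0.5, 2.12], [-1.47, 1.34], [0.16, 2.42], [-1.27, 4.41], [0.06, 2.06], [-2.6, 2.6]. Speed limits (rad/s): [2.22, 2.22, 2.79, 2.79, 3.14, 3.14, 3.14].

## Interface

Orientations are given as a unit quaternion [x, y, z, w].
In Python, from bench import status, camera, order gives the robot as it stands.
- The arm moves only by the tool jog_arm, never from a script. Its argument "plan" is a list of rows, each a list of 7 numbers: the turn, a rotation vector about the tool's x, y, z in rad, then the shift along the tool's x, y, z in mm, then the opening, from -1 (shut) to 1 (fully open). A call has 1 to 12 rows; each row is the pose to reach, as a shift and turn from the pose commanded when the call began, along the tool's axes at that moment; what a row does not reach only later rows make up. A row lasts 1/10 s, in which the tool goes at most 50 mm and 8.59 degrees, less where a joint would pass 70% of its speed; a pose out of reach is approached as far as the arm can. A call with a gripper value outside its range is refused whole. The fingers move at their own pace and stop on an object; "squeeze" is the grip in N (left out, the last holds). Time passes only in rows, so rows that repeat a pose let the fingers close. It gives the time, the measured TCP pose, the force, the opening and the grip force at its end, in the units of the state.
- status.read_state(): the state, without advancing time (a new reading comes with each control period).
- camera(name): name is "scene" or "top" or "wrist"; returns a dict with "image" (384x512x3 uint8, red, green, blue), "z_map" (384x512 float32, m along the optical axis (not along the pixel's ray), 0 where there is no reading), "fx", "fy", "cx", "cy" (pixels), "world_from_camera" (4x4, takes a point from camera to world coordinates); the wrist camera has in their place "mount" (4x4, takes a point from camera to tool coordinates, whose origin is the TCP and whose axes are the flange's). Camera axes: x right, y down, z forward; pixel columns grow to the right and rows downward; lengths in m; the calibration is good to about 2 mm. A picture is of the moment at which its call begins: read the wrist's pose just before it.
- order.close_job(): hands the job in; it is judged then, once.
The state is a dict: "time": time; "joint_positions": joint angles; "joint_vel": joint speeds; "joint_torque": joint torques, N m; "ee_pos": TCP position; "eef_rot": TCP orientation; "ft_force": force on the tool from outside, world axes, zero at the start; "torque": the same for the moment, N m; "width": finger opening in m; "grip_force": force on a finger pad.
Only numpy, scipy, OpenCV 4.12 (cv2) and the standard library are available. Lean on these libraries where they do the work, as an engineer would, in place of code of your own. Each camera call takes 0.05 s, during which the arm holds its last target. There are 200 camera calls.

## Working session

There is one attempt and no reset: what is moved stays moved. The work goes in short steps, Python scripts to look and compute and a tool call to move; the robot and the scene stay as the last step left them, time stands still between calls to the robot, and variables do not carry over. Pictures are saved under pics/ and viewed, at most 10 in all, crops included, and the job is handed in when it is done.

Besides the shell and the picture viewer there is one more tool, called in YAML: its name, and indented under it one key for each argument. jog_arm: Moves the arm, as the interface text tells. Its arguments: {"type":"object","properties":{"plan":{"type":"array"},"squeeze":{"type":"number"}},"required":["plan"]}

```bash
mkdir -p pics; ls; cat > h.py <<'E'
import numpy as np, cv2, pickle
from scipy.spatial.transform import Rotation as R
from bench import status, camera, order
def world(c, s=None):
    z=c["z_map"]; v,u=np.indices(z.shape)
    p=np.stack([(u-c["cx"])/c["fx"]*z,(v-c["cy"])/c["fy"]*z,z],-1)
    if "world_from_camera" in c: T=np.array(c["world_from_camera"])
    else:
        T=np.eye(4);T[:3,:3]=R.from_quat(s["eef_rot"]).as_matrix();T[:3,3]=s["ee_pos"];T=T@np.array(c["mount"])
    return p@T[:3,:3].T+T[:3,3]
E
python3 - <<'E'
from h import *
s=status.read_state(); print(s)
im=[]
for n in("scene","top"):
    c=camera(n); pickle.dump((c,s),open(n+".pkl","wb")); im.append(c["image"])
    print(n,c["fx"],np.round(c["world_from_camera"],3).tolist())
    cv2.imwrite(f"pics/{n}.png",cv2.resize(c["image"][:,:,::-1],(768,576)))
E
```

```text
pics
{'time': 0.0, 'joint_positions': array([ 1.29043983,  0.33285951, -0.06472245,  1.46096334,  0.021577  ,
        1.34988548, -0.08849744]), 'joint_vel': array([ 1.65377147e-04,  1.78630469e-03, -2.26796259e-03,  1.84983337e-03,
        1.20197682e-05,  4.47446564e-04, -1.15862068e-03]), 'joint_torque': array([-5.46056926e-04, -6.23254108e+01,  2.42479640e-02, -3.89890158e+01,
       -6.14098390e-02,  3.98273289e-02,  1.26004902e-04]), 'ee_pos': array([ 0.15923403, -0.60396766,  0.22175119]), 'eef_rot': array([ 9.91703855e-01,  1.28541666e-01, -1.09595598e-04, -7.02113497e-04]), 'ft_force': array([-0.41864983,  1.0008586 ,  0.06385073]), 'torque': array([ 0.02289752, -0.00982935, -0.05748088]), 'grip_force': 0.0, 'width': 0.08680375967000398}
scene 431.64381694758094 [[0.853, 0.366, -0.374, 1.064], [0.523, -0.601, 0.605, -0.785], [-0.003, -0.711, -0.703, 1.097], [0.0, 0.0, 0.0, 1.0]]
top 410.6407471690283 [[-0.008, -0.994, 0.105, 0.416], [-1.0, 0.007, -0.007, 0.01], [0.006, -0.105, -0.994, 1.603], [0.0, 0.0, 0.0, 1.0]]
```

View pics/scene.png

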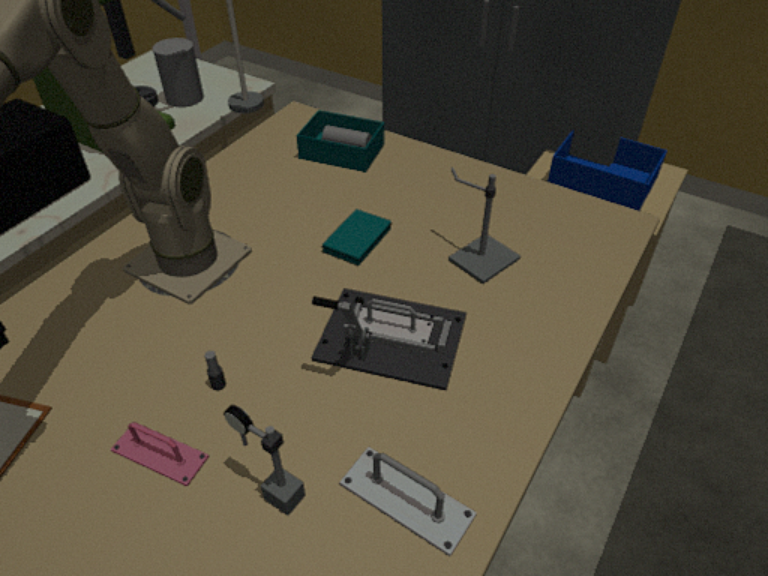

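View pics/top.png

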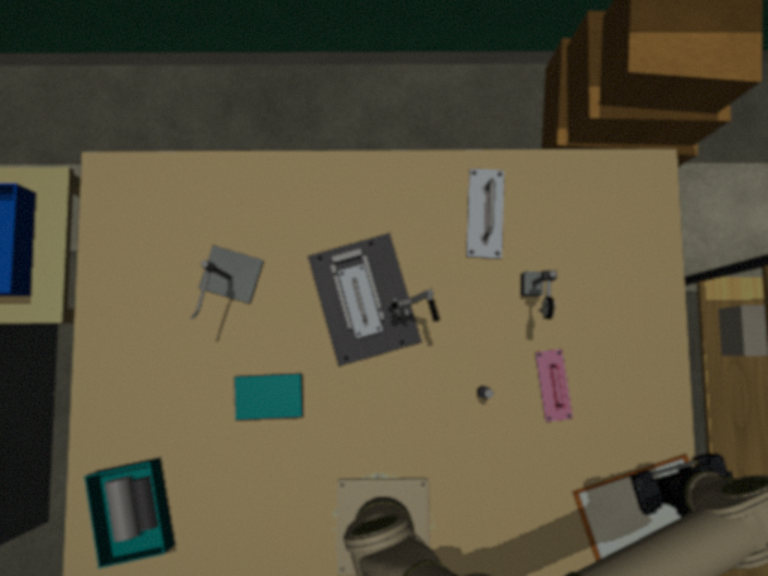

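The scene view shows the nest with the small bright cover at (400,325), clamp hinge at (355,330), hook stand (485,250), pink decoy (160,450), and larger decoy (410,500). In the top view the nest is at (365,300), the hook stand base is at (235,275) with its tip at (195,315), the gauge case is at (268,397), the plug gauge at (485,393) and the dial stand at (535,285).

```bash
python3 - <<'E'
from h import *
for n in("top","scene"):
    c,s=pickle.load(open(n+".pkl","rb")); W=world(c); g=c["image"].astype(int); z=W[...,2]
    x,y=W[...,0],W[...,1]
    print(n)
    def rect(name,m,k=1):
        m=(m).astype(np.uint8); nn,l,st,_=cv2.connectedComponentsWithStats(m)
        for i in (np.argsort(-st[1:,4])+1)[:k]:
            P=W[l==i]; r=cv2.minAreaRect((P[:,:2]*1000).astype(np.float32))
            print(name,st[i,4],np.round(r[0],1),np.round(r[1],1),round(r[2],1),"z",np.round(np.percentile(P[:,2],[5,50,95]),3))
    near=(x>.4)&(x<.9)&(abs(y)<.6)
    dark=near&(g.max(-1)<75)&(z<.03)&(z>-.01)
    rect("nestdark",dark)
    white=near&(g.min(-1)>110)&(z<.05)&(abs(y)<.2); rect("white",white,3)
    hb=(x>.4)&(x<.85)&(y>.2)&(y<.6)
    rect("hookbase",hb&(z>.006)&(z<.03)&(g.max(-1)-g.min(-1)<35),1)
    rect("post/hook",hb&(z>.15),3); rect("posttop",hb&(z>.235),2)
    rect("bow",near&(z>.085)&(z<.112)&(abs(y)<.25),4)
    rect("clamp high",near&(z>.13)&(abs(y)<.3),3)
    rect("case",(g[...,1]-g[...,0]>25)&(z<.05)&(x>.2)&(x<.5)&(y>.1),1)
    rect("plug",(x>.2)&(x<.5)&(y<-.15)&(y>-.4)&(z>.07)&(z<.13),2)
    rect("dial",(x>.4)&(x<.75)&(y<-.25)&(y>-.5)&(z>.1)&(z<.26),3)
E
```

```text
top
nestdark 2770 [571.4  41.9] [295.6 225.1] 15.7 z [0.005 0.011 0.017]
white 636 [565.1  51.6] [175.9  74.9] 14.1 z [0.021 0.027 0.033]
white 35 [680.7  89.2] [ 8.7 68.2] 15.7 z [0.03  0.037 0.041]
white 2 [647.2 122.4] [3.7 0. ] 178.5 z [0.036 0.036 0.037]
hookbase 921 [635.8 389. ] [139.1 121.6] 73.3 z [0.007 0.013 0.019]
post/hook 149 [574.8 411.1] [ 20.5 134.4] 68.2 z [0.174 0.202 0.248]
posttop 24 [626.8 392.6] [14.2 14.6] 4.7 z [0.236 0.247 0.252]
bow 73 [564.  54.] [105.1   9.7] 15.3 z [0.088 0.096 0.101]
bow 28 [532.1 -47.1] [33.7 19.8] 79.0 z [0.086 0.092 0.108]
bow 3 [557.5 -44.3] [0.7 7.7] 4.4 z [0.087 0.093 0.097]
bow 1 [558.2 -33.2] [0. 0.] 0.0 z [0.087 0.087 0.087]
clamp high 223 [503.6 -44.9] [ 92.3 184.7] 31.0 z [0.156 0.223 0.235]
clamp high 3 [416.4  10.4] [0. 0.] 0.0 z [1.603 1.603 1.603]
clamp high 2 [416.4  10.4] [0. 0.] 0.0 z [1.603 1.603 1.603]
case 1252 [322.4 287.4] [106.7 166.7] 2.1 z [0.024 0.029 0.035]
plug 38 [ 328.8 -258.6] [20.6 20.7] 67.0 z [0.074 0.098 0.104]
dial 239 [ 560.6 -383.3] [ 32.  112.5] 82.0 z [0.129 0.195 0.215]
dial 6 [ 743.5 -277.5] [ 
[... 299 characters left out ...]
kbase 798 [637.7 395.2] [153.7 127.5] 73.4 z [0.009 0.015 0.019]
post/hook 204 [577.1 411.3] [ 24.5 138.2] 69.4 z [0.157 0.202 0.249]
posttop 28 [630.7 393.2] [18.7 14. ] 75.1 z [0.237 0.247 0.253]
bow 101 [565.5  56.1] [105.6  15.1] 13.5 z [0.089 0.097 0.101]
bow 46 [550.9 -45.2] [35.8 21.8] 46.0 z [0.086 0.093 0.108]
bow 10 [525.5 -59.9] [7.8 5.8] 5.0 z [0.087 0.099 0.11 ]
clamp high 292 [525.5 -79.7] [76.  89.8] 16.7 z [0.15  0.224 0.236]
case 799 [324.2 285.9] [110.9 173. ] 2.6 z [0.026 0.031 0.035]
plug 81 [ 332.5 -258.7] [20.6 23.2] 54.9 z [0.072 0.094 0.105]
dial 578 [ 562.7 -384.2] [ 29.5 112.2] 83.5 z [0.12  0.194 0.217]
dial 15 [ 745.2 -276.1] [11.6  7.5] 48.6 z [0.102 0.103 0.106]
```

jog_arm:
  plan:
    - [0,0,0,20,-20,-50,1]
    - [0,0,-0.016,497,-545,-200,1]
    - [0,0,-0.016,497,-545,-200,1]
    - [0,0,-0.016,497,-545,-200,1]
    - [0,0,-0.016,497,-545,-200,1]
    - [0,0,-0.016,497,-545,-200,1]
    - [0,0,-0.016,497,-545,-200,1]
    - [0,0,-0.016,497,-545,-200,1]
    - [0,0,-0.016,497,-545,-200,1]
    - [0,0,-0.016,497,-545,-200,1]
    - [0,0,-0.016,497,-545,-200,1]
    - [0,0,-0.016,497,-545,-200,1]

```text
time: 1.3
ee_pos: [0.4201, -0.1046, 0.3843]
eef_rot: [0.991, 0.136, -0.0, 0.0]
ft_force: [1.7, -0.1, 0.8]
width: 0.0871
grip_force: 0.0
```

jog_arm:
  plan:
    - [0,0,0,110,-120,-35,1]
    - [0,0,0,110,-120,-35,1]
    - [0,0,0,110,-120,-35,1]
    - [0,0,0,110,-120,-35,1]
    - [0,0,0,110,-120,-35,1]
    - [0,0,0,110,-120,-35,1]
    - [0,0,0,110,-120,-35,1]

```text
time: 2.0
ee_pos: [0.493, 0.0373, 0.4186]
eef_rot: [0.991, 0.135, -0.0, 0.0]
ft_force: [-0.0, 0.1, -0.4]
width: 0.0869
grip_force: 0.0
```

```bash
python3 - <<'E'
from h import *
s=status.read_state(); c=camera("wrist"); pickle.dump((c,s),open("w1.pkl","wb"))
print(s["ee_pos"],s["eef_rot"],s["joint_positions"],np.round(c["mount"],3).tolist(),c["fx"])
cv2.imwrite("pics/w1.png",cv2.resize(c["image"][:,:,::-1],(768,576)))
W=world(c,s); print([np.round(W[v,u],3).tolist() for v,u in((20,20),(20,490),(360,20),(360,490))])
E
```

```text
[0.49300157 0.037284   0.41859502] [ 9.90782309e-01  1.35462932e-01 -3.39867899e-04  3.07351656e-04] [ 0.6268759   0.0696401  -0.83581714  1.38882418  0.05269299  1.70656493
 -1.49966771] [[0.001, -0.965, -0.261, 0.072], [1.0, 0.001, -0.0, 0.0], [0.001, -0.261, 0.965, -0.162], [0.0, 0.0, 0.0, 1.0]] 270.96271308058334
[[0.617, 0.537, -0.001], [0.851, -0.313, 0.01], [0.504, 0.09, 0.536], [0.526, -0.009, 0.531]]
```

View pics/w1.png

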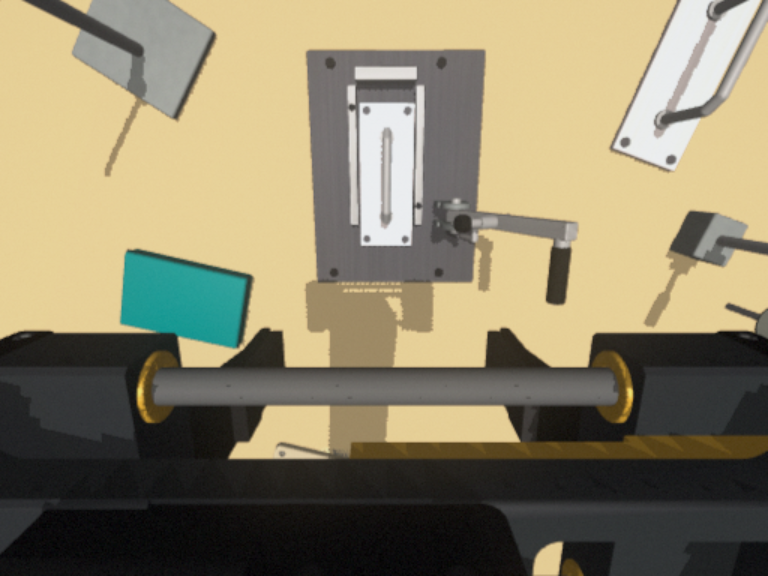

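The wrist view shows the cover at (387,170) with its bar from (387,130) to (387,222). The rails are at x=353 and 419, the stop is at (386,73), the clamp grip is at (558,275), and the hinge is near (460,222).

```bash
cat >> h.py <<'E'
def rects(name,W,m,k=1,yaw=None):
    nn,l,st,_=cv2.connectedComponentsWithStats(m.astype(np.uint8))
    for i in (np.argsort(-st[1:,4])+1)[:k]:
        P=W[l==i]; r=cv2.minAreaRect((P[:,:2]*1000).astype(np.float32))
        print(name,st[i,4],"c",np.round(r[0],1),"size",np.round(r[1],1),"ang",round(r[2],1),"z",np.round(np.percentile(P[:,2],[5,50,95]),3))
E
python3 - <<'E'
from h import *
c,s=pickle.load(open("w1.pkl","rb")); W=world(c,s); g=c["image"].astype(int); z=W[...,2]
v,u=np.indices(z.shape); br=g.min(-1)
roi=(v<215)&(v>20)
b=roi&(u>225)&(u<290)&(br>150)
rects("cover",W,b&(z<.031)&(z>.022)&(u>238)&(u<276)&(v<166),2)
rects("stop",W,b&(v<56)&(v>40)&(z>.028),2)
rects("railL",W,b&(u<240)&(z>.028)&(v>54),1); rects("railR",W,b&(u>274)&(z>.028)&(v>54),1)
rects("plate",W,roi&(u>200)&(u<325)&(v<190)&(g.max(-1)<150)&(g.max(-1)-g.min(-1)<30)&(z>.004)&(z<.02),1)
rects("bar",W,roi&(u>250)&(u<268)&(z>.085)&(z<.105),1)
rects("clampgrip",W,(v>155)&(v<210)&(u>355)&(u<390)&(z>.18)&(g.max(-1)<90),1)
rects("arm",W,(v>135)&(v<210)&(u>290)&(u<390)&(z>.06),3)
rects("hookbase",W,(v<90)&(u<160)&(z>.006)&(z<.03)&(g.max(-1)-g.min(-1)<35),1)
rects("case",W,(g[...,1]-g[...,0]>40)&(z>.02)&(z<.045)&(v<230),1)
E
```

```text
cover 2888 c [565.8  55.1] size [178.5  69.6] ang 15.3 z [0.026 0.028 0.029]
cover 1 c [617.2  62.3] size [0. 0.] ang 0.0 z [0.031 0.031 0.031]
stop 329 c [625.6  72.7] size [130.3  72.8] ang 15.6 z [0.036 0.038 0.04 ]
railL 363 c [569.5  82. ] size [141.2  45.2] ang 16.3 z [0.032 0.034 0.035]
railR 386 c [613.9  24.8] size [140.9   9.4] ang 15.5 z [0.032 0.034 0.035]
plate 11342 c [572.9  44.7] size [297.3 223.2] ang 15.8 z [0.01  0.012 0.014]
bar 372 c [565.7  54.9] size [108.1   9. ] ang 15.6 z [0.088 0.096 0.098]
clampgrip 453 c [551.9 -41.2] size [190.7  47.2] ang 69.9 z [0.225 0.232 0.234]
arm 1864 c [556.6 -43.2] size [194.   69.4] ang 73.1 z [0.082 0.205 0.234]
arm 1 c [562.5  56.4] size [0. 0.] ang 0.0 z [0.58 0.58 0.58]
arm 1 c [562.5  56.4] size [0. 0.] ang 0.0 z [0.58 0.58 0.58]
hookbase 4434 c [638.7 390.6] size [141.3 119.5] ang 73.2 z [0.012 0.014 0.016]
case 3869 c [324.8 287.6] size [109.3 168.4] ang 2.7 z [0.028 0.03  0.031]
```

```bash
python3 - <<'E'
from h import *
c,s=pickle.load(open("w1.pkl","rb")); W=world(c,s); g=c["image"].astype(int)
a=np.radians(15.6); M=np.array([[np.cos(a),np.sin(a)],[-np.sin(a),np.cos(a)]])
L=W.copy(); L[...,:2]=(W[...,:2]-[.5657,.0549])@M.T; L*=1000
x,y,z=L[...,0],L[...,1],L[...,2]; br=g.min(-1)
def p(n,m): print(n,m.sum(),[np.round(np.percentile(q[m],[1,50,99]),1).tolist() for q in(x,y,z)])
p("stop",(br>150)&(abs(y)<60)&(x>95)&(x<150)&(z>33)&(z<43))
p("cover",(br>150)&(abs(y)<36)&(abs(x)<100)&(z>24)&(z<31))
p("railL",(br>150)&(y>33)&(y<60)&(abs(x)<130)&(z>31)&(z<37))
p("railR",(br>150)&(y<-33)&(y>-60)&(abs(x)<130)&(z>31)&(z<37))
p("bartop",(abs(y)<12)&(abs(x)<80)&(z>94)&(z<102))
p("grip",(g.max(-1)<80)&(x<-60)&(x>-200)&(y<-100)&(y>-250)&(z>200))
p("armgrey",(g.max(-1)>90)&(x<-40)&(x>-200)&(y<-60)&(y>-250)&(z>150))
p("cheeks",(x<-20)&(x>-160)&(y<-50)&(y>-130)&(z>80)&(z<95))
E
```

```text
stop 392 [[96.5, 120.6, 127.6], [-45.0, 1.0, 47.0], [33.1, 37.5, 39.8]]
cover 2901 [[-88.5, 5.9, 88.8], [-34.1, 0.9, 34.3], [25.4, 27.7, 30.1]]
railL 432 [[-58.9, 27.9, 117.6], [37.3, 43.0, 47.7], [31.7, 33.8, 36.8]]
railR 434 [[-57.7, 33.4, 108.6], [-46.5, -41.9, -37.2], [31.4, 33.7, 36.4]]
bartop 300 [[-42.7, -0.1, 43.6], [-4.3, -0.6, 4.5], [94.2, 96.6, 99.4]]
grip 446 [[-108.4, -83.9, -60.6], [-158.1, -149.8, -144.9], [223.4, 231.5, 234.3]]
armgrey 803 [[-110.6, -47.8, -40.2], [-161.5, -136.3, -60.2], [155.5, 209.8, 515.7]]
cheeks 155 [[-71.1, -36.3, -26.0], [-100.1, -82.2, -69.4], [80.1, 88.6, 94.2]]
```

jog_arm:
  plan:
    - [0,0,0,75,2.6,0,1]
    - [0,0,0,75,2.6,50,1]
    - [0,0,0,75,2.6,100,1]
    - [0,0,0,75,2.6,150,1]
    - [0,0,0,75,2.6,200,1]
    - [0,0,0,75,2.6,250,1]
    - [0,0,0,75,2.6,290,1]
    - [0,0,0,75,2.6,320,1]
    - [0,0,0,75,2.6,335,1]
    - [0,0,0,75,2.6,344,1]
    - [0,0,0,75,2.6,344,1]
    - [0,0,0,75,2.6,344,1]

```text
time: 3.25
ee_pos: [0.5662, 0.0559, 0.0755]
eef_rot: [0.991, 0.136, 0.0, 0.0]
ft_force: [0.3, 0.2, 0.4]
width: 0.0869
grip_force: 0.0
```

jog_arm:
  plan:
    - [0,0,0,0,1,0,-1]
    - [0,0,0,0,1,0,-1]
    - [0,0,0,0,1,0,-1]
    - [0,0,0,0,1,0,-1]
    - [0,0,0,0,1,0,-1]
    - [0,0,0,0,1,0,-1]
    - [0,0,0,0,1,0,-1]
    - [0,0,0,0,1,0,-1]
  squeeze: 12

```text
time: 4.05
ee_pos: [0.5664, 0.0555, 0.0749]
eef_rot: [0.991, 0.136, -0.0, 0.0]
ft_force: [0.0, -0.3, -0.4]
width: 0.0311
grip_force: 0.0
```

jog_arm:
  plan:
    - [0,0,0,0,0,0,-1]
    - [0,0,0,0,0,0,-1]
    - [0,0,0,0,0,0,-1]
    - [0,0,0,0,0,0,-1]
    - [0,0,0,0,0,0,-1]
    - [0,0,0,2,0,0,-1]
    - [0,0,0,5,0,0,-1]
    - [0,0,0,8,0,0,-1]
    - [0,0,0,12,0,0,-1]
    - [0,0,0,16,0,0,-1]
    - [0,0,0,18,0,0,-1]

```text
time: 5.15
ee_pos: [0.584, 0.0604, 0.075]
eef_rot: [0.991, 0.136, -0.0, 0.0]
ft_force: [-9.6, -2.0, 9.9]
width: 0.0091
grip_force: 12.0
```

jog_arm:
  plan:
    - [0,0,0,1,0,0,-1]
    - [0,0,0,2,0,0,-1]
    - [0,0,0,3,0,0,-1]
    - [0,0,0,3,0,0,-1]

```text
time: 5.55
ee_pos: [0.5861, 0.061, 0.0755]
eef_rot: [0.991, 0.136, -0.001, 0.0]
ft_force: [-11.4, -3.3, 12.6]
width: 0.0096
grip_force: 12.0
```

jog_arm:
  plan:
    - [0,0,0,1,0,0,-1]
    - [0,0,0,2,0,0,-1]
    - [0,0,0,3,0,0,-1]
    - [0,0,0,3,0,0,-1]

```text
time: 5.95
ee_pos: [0.5891, 0.0619, 0.0757]
eef_rot: [0.991, 0.136, -0.001, 0.0]
ft_force: [-10.7, -2.9, 14.1]
width: 0.0096
grip_force: 12.0
```

```bash
python3 - <<'E'
from h import *
s=status.read_state(); c=camera("wrist"); pickle.dump((c,s),open("w2.pkl","wb"))
print(s["ee_pos"],s["torque"],s["ft_force"])
W=world(c,s)
cv2.imwrite("pics/w2.png",cv2.resize(c["image"][:,:,::-1],(768,576)))
E
```

```text
[0.58909989 0.06185133 0.07571946] [-0.70710571  2.40905615  0.0245894 ] [-10.70662232  -2.94476461  14.05298012]
```

View pics/w2.png

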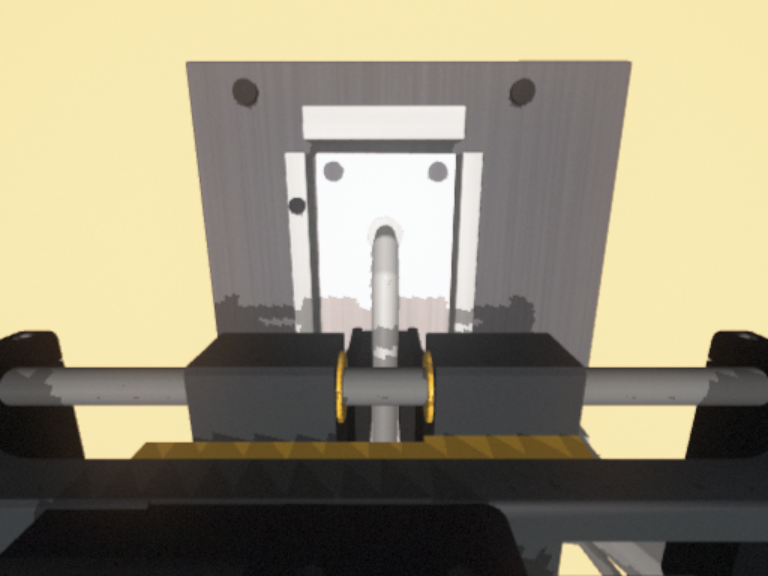

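The view shows the cover's front edge at row 153 and the stop's near top edge at row 139, so a small gap may remain.

```bash
python3 - <<'E'
from h import *
c,s=pickle.load(open("w2.pkl","rb")); W=world(c,s); g=c["image"].astype(int)
a=np.radians(15.6); M=np.array([[np.cos(a),np.sin(a)],[-np.sin(a),np.cos(a)]])
L=W.copy(); L[...,:2]=(W[...,:2]-s["ee_pos"][:2])@M.T; L*=1000
for v in range(68,110,2): print(v,np.round(L[v,256],1),g[v,256])
m=(abs(L[...,1])<34)&(L[...,0]>30)&(L[...,0]<95)&(L[...,2]>22)&(L[...,2]<36)&(g.min(-1)>150)
P=L[m]; print(np.linalg.lstsq(np.c_[P[:,:2],np.ones(len(P))],P[:,2],rcond=None)[0])
E
```

```text
68 [1.102e+02 1.000e-01 1.140e+01] [128 124 123]
70 [1.088e+02 1.000e-01 1.180e+01] [184 177 173]
72 [1.033e+02 1.000e-01 3.780e+01] [240 238 234]
74 [1.02e+02 1.00e-01 3.79e+01] [240 238 234]
76 [1.008e+02 1.000e-01 3.780e+01] [240 236 233]
78 [99.4  0.1 38.5] [238 236 232]
80 [98.2  0.1 37.7] [240 236 233]
82 [97.   0.1 37.3] [240 236 233]
84 [95.5  0.1 38.8] [241 238 235]
86 [94.4  0.1 37.6] [240 238 234]
88 [93.1  0.1 37.6] [241 238 235]
90 [91.8  0.1 38. ] [241 238 236]
92 [90.5  0.1 37.7] [204 199 194]
94 [89.7  0.1 31.6] [92 91 91]
96 [89.7  0.1 14. ] [99 98 99]
98 [88.4  0.1 12.4] [ 99  97 100]
100 [86.9  0.1 11.9] [101 100 102]
102 [84.7  0.1 24.8] [218 215 212]
104 [83.2  0.1 26.8] [251 252 252]
106 [81.8  0.1 26.5] [251 251 252]
108 [80.4  0.1 25.7] [251 252 252]
[-4.28531327e-02  5.64116377e-04  2.97193028e+01]
```

jog_arm:
  plan:
    - [0,0,0,0,0,0,-0.6]
    - [0,0,0,0,0,0,-0.6]
    - [0,0,0,0,0,-1,-0.6]
    - [0,0,0,0,0,-1,-1]
    - [0,0,0,0,0,-1,-1]
    - [0,0,0,0,0,-1,-1]
    - [0,0,0,0.7,0,-1.2,-1]
    - [0,0,0,1.4,0,-1.4,-1]
    - [0,0,0,2,0,-1.5,-1]
    - [0,0,0,2,0,-1.5,-1]
  squeeze: 5

```text
time: 7.0
ee_pos: [0.591, 0.0624, 0.0765]
eef_rot: [0.991, 0.136, -0.001, 0.0]
ft_force: [-4.9, -0.5, 5.0]
width: 0.0094
grip_force: 5.0
```

```bash
cat > gap.py <<'E'
from h import *
s=status.read_state(); c=camera("wrist"); W=world(c,s); g=c["image"].astype(int)
a=np.radians(15.6); M=np.array([[np.cos(a),np.sin(a)],[-np.sin(a),np.cos(a)]])
L=W.copy(); L[...,:2]=(W[...,:2]-s["ee_pos"][:2])@M.T; L*=1000
x,y,z=L[...,0],L[...,1],L[...,2]; br=g.min(-1)>150
m=(abs(y)<34)&(x>30)&(x<110)&(z>20)&(z<33)&br
P=L[m]; f=np.percentile(P[:,0],99.7)
st=(abs(y)<40)&(x>75)&(x<130)&(z>36)&(z<42)&br; f2=np.percentile(L[st][:,0],0.5)
P=P[P[:,0]<f-3]
print("tcp",s["ee_pos"],"cover front",f,"stop",f2,"plane",np.linalg.lstsq(np.c_[P[:,:2],np.ones(len(P))],P[:,2],rcond=None)[0],"F",s["ft_force"])
E
python3 gap.py
```

```text
tcp [0.59102309 0.0623564  0.07652977] cover front 82.5750369970434 stop 88.52597794321383 plane [-2.07344957e-02 -1.51264755e-04  2.86763747e+01] F [-4.90319564 -0.53209617  5.00307837]
```

jog_arm:
  plan:
    - [0,0,0,0,0,0,-0.5]
    - [0,0,0,0,0,0,-0.5]
    - [0,0,0,-7,0,0,-0.5]
    - [0,0,0,-7,0,1,-0.5]
    - [0,0,0,-7,0,1,-1]
    - [0,0,0,-7,0,1,-1]
    - [0,0,0,-7,0,1,-1]
    - [0,0,0,-7,0,1,-1]
    - [0,0,0,-7,0,1,-1]
    - [0,0,0,-7,0,1,-1]
  squeeze: 20

```text
time: 8.05
ee_pos: [0.5848, 0.0606, 0.0755]
eef_rot: [0.991, 0.136, 0.0, 0.0]
ft_force: [-0.0, -0.4, 1.4]
width: 0.0087
grip_force: 20.0
```

```bash
python3 gap.py
```

```text
tcp [0.58484767 0.06062904 0.07550369] cover front 88.826699822957 stop 94.98661440654053 plane [-2.90186188e-03  7.34854908e-04  2.78657826e+01] F [-0.04765872 -0.35450627  1.36069164]
```

jog_arm:
  plan:
    - [0,0,0,0,0,-1,-1]
    - [0,0,0,0,0,-2,-1]
    - [0,0,0,1,0,-2,-1]
    - [0,0,0,2,0,-2,-1]
    - [0,0,0,3,0,-2,-1]
    - [0,0,0,4,0,-2,-1]
    - [0,0,0,5,0,-2,-1]
    - [0,0,0,5.5,0,-2,-1]
    - [0,0,0,6,0,-2,-1]
    - [0,0,0,6.5,0,-2,-1]

```text
time: 9.1
ee_pos: [0.5903, 0.0622, 0.0773]
eef_rot: [0.991, 0.136, -0.001, 0.0]
ft_force: [-6.9, -2.1, 2.0]
width: 0.0091
grip_force: 20.0
```

```bash
python3 gap.py
```

```text
tcp [0.5903049  0.06217291 0.07734613] cover front 88.11250545298896 stop 89.2302803944202 plane [-1.32010647e-02 -4.51817872e-04  2.96496993e+01] F [-6.86711298 -2.08045379  1.98615391]
```

jog_arm:
  plan:
    - [0,0,0,0.7,0,0,-1]
    - [0,0,0,0.7,0,0.5,-1]
    - [0,0,0,0.7,0,1,-1]
    - [0,0,0,0.7,0,1,-0.5]
    - [0,0,0,0.7,0,1,-0.5]
    - [0,0,0,0.7,0,1,-0.5]

```text
time: 9.75
ee_pos: [0.5923, 0.0628, 0.0769]
eef_rot: [0.991, 0.136, 0.001, -0.0]
ft_force: [0.4, -0.2, -0.4]
width: 0.02
grip_force: 0.0
```

```bash
python3 gap.py
```

```text
tcp [0.59234961 0.06278984 0.07692074] cover front 85.52040265750412 stop 86.70802280757947 plane [-4.30153003e-03 -6.25653479e-05  2.79489067e+01] F [ 0.41794815 -0.24611123 -0.36983365]
```

jog_arm:
  plan:
    - [0,0,0,0,0,-40,-0.5]
    - [0,0,0,0,0,-90,0.15]
    - [0,0,0,0,0,-140,0.15]
    - [0,0,0,0,0,-190,0.15]
    - [0,0,0,-20,30,-223,0.15]
    - [0,0,0,-50,70,-223,0.15]
    - [0,0,0,-80,110,-223,0.15]
    - [0,0,0,-115,154,-223,0.15]
    - [0,0,0,-115,154,-223,0.15]
    - [0,0,0,-115,154,-180,0.15]
    - [0,0,0,-115,154,-170,0.15]
    - [0,0,0,-115,154,-170,0.15]

```text
time: 11.0
ee_pos: [0.5219, -0.1162, 0.2454]
eef_rot: [0.991, 0.137, -0.001, -0.001]
ft_force: [0.0, -0.3, 0.6]
width: 0.05
grip_force: 0.0
```

```bash
python3 - <<'E'
from h import *
s=status.read_state(); c=camera("wrist"); t=camera("top")
print(s["ee_pos"],s["width"],s["joint_positions"])
Wt=world(t); 
a=np.radians(15.6); M=np.array([[np.cos(a),np.sin(a)],[-np.sin(a),np.cos(a)]])
print("tcp nest",M@(s["ee_pos"][:2]-[.589,.0619])*1000)
cv2.imwrite("pics/w3.png",c["image"][:,:,::-1])
W=world(c,s); L=W.copy(); L[...,:2]=(W[...,:2]-[.589,.0619])@M.T; L*=1000
m=(L[...,0]<-78)&(L[...,0]>-145)&(L[...,1]<-120)&(L[...,1]>-190)&(L[...,2]>205)&(L[...,2]<245)
print(m.sum(), np.percentile(L[m],[2,50,98],axis=0).round(1) if m.any() else 0)
E
```

```text
[ 0.5218753  -0.11617416  0.24541801] 0.050009160958532244 [ 0.82964126  0.19971818 -0.78484691  1.63044876  0.14266355  1.37362006
 -1.26977715]
tcp nest [-112.53966588 -153.4632042 ]
1556 [[-125.  -162.   225.3]
 [-101.4 -154.1  231.5]
 [ -79.3 -145.8  233.8]]
```

View pics/w3.png

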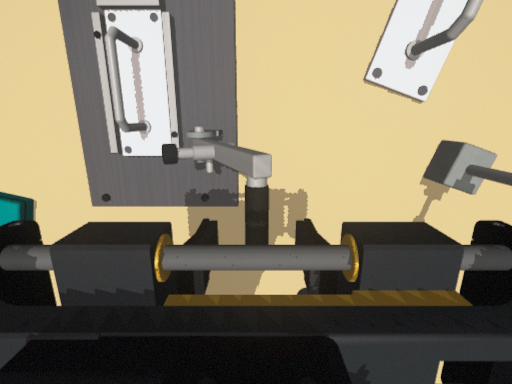

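The grip bar sits at (257,215), midway between the fingers at 200 and 315, and measures nest y = -154 with its top at 234 mm, as it should.

jog_arm:
  plan:
    - [0,0,0,0,0,20,0.15]
    - [0,0,0,0,0,39,0.15]
    - [0,0,0,0,0.5,39,-1]
    - [0,0,0,0,0.5,39,-1]
    - [0,0,0,0,0.5,39,-1]
    - [0,0,0,0,0.5,39,-1]
    - [0,0,0,0,0.5,39,-1]
    - [0,0,0,0,0.5,39,-1]
    - [0,0,0,0,0.5,39,-1]
    - [0,0,0,0,0.5,39,-1]
  squeeze: 25

```text
time: 12.1
ee_pos: [0.5228, -0.116, 0.2082]
eef_rot: [0.991, 0.137, 0.0, -0.0]
ft_force: [-2.6, 3.9, 5.5]
width: 0.0161
grip_force: 25.0
```

```bash
python3 - <<'E'
import numpy as np
# tool shifts (y,z mm) per angle from th0
def tab(th):
    b=lambda t:(-85+165*np.cos(2-t),75+165*np.sin(2-t))
    y0,z0=b(th[0]); return [(round(t,2),round(-(b(t)[0]-y0)),round(-(b(t)[1]-z0))) for t in th]
print(tab(np.arange(0,1.01,.1)));print(tab(np.arange(1,2.06,.1)))
E
```

```text
[(np.float64(0.0), 0, 0), (np.float64(0.1), -15, -6), (np.float64(0.2), -31, -11), (np.float64(0.3), -47, -14), (np.float64(0.4), -64, -15), (np.float64(0.5), -80, -15), (np.float64(0.6), -97, -13), (np.float64(0.7), -113, -9), (np.float64(0.8), -128, -4), (np.float64(0.9), -144, 3), (np.float64(1.0), -158, 11)]
[(np.float64(1.0), 0, 0), (np.float64(1.1), -13, 10), (np.float64(1.2), -26, 20), (np.float64(1.3), -37, 33), (np.float64(1.4), -47, 46), (np.float64(1.5), -56, 60), (np.float64(1.6), -63, 75), (np.float64(1.7), -68, 90), (np.float64(1.8), -73, 106), (np.float64(1.9), -75, 122), (np.float64(2.0), -76, 139)]
```

jog_arm:
  plan:
    - [0,0,0,0,-8,-3,-1]
    - [0,0,0,0,-15,-6,-1]
    - [0,0,0,0,-31,-11,-1]
    - [0,0,0,0,-47,-14,-1]
    - [0,0,0,0,-64,-15,-1]
    - [0,0,0,0,-80,-15,-1]
    - [0,0,0,0,-97,-13,-1]
    - [0,0,0,0,-113,-9,-1]
    - [0,0,0,0,-128,-4,-1]
    - [0,0,0,0,-144,3,-1]
    - [0,0,0,0,-158,11,-1]
    - [0,0,0,0,-158,11,-1]
  squeeze: 35

```text
time: 13.3
ee_pos: [0.4795, 0.0382, 0.1952]
eef_rot: [0.99, 0.138, 0.0, -0.001]
ft_force: [7.0, 3.8, -0.5]
width: 0.0161
grip_force: 35.0
```

jog_arm:
  plan:
    - [0,0,0,0,-7,5,-1]
    - [0,0,0,0,-13,10,-1]
    - [0,0,0,0,-26,20,-1]
    - [0,0,0,0,-37,33,-1]
    - [0,0,0,0,-47,46,-1]
    - [0,0,0,0,-56,60,-1]
    - [0,0,0,0,-63,75,-1]
    - [0,0,0,0,-68,90,-1]
    - [0,0,0,0,-72,104,-1]
    - [0,0,0,0,-74,114,-1]
    - [0,0,0,0,-75,122,-1]
    - [0,0,0,0,-75,122,-1]

```text
time: 14.5
ee_pos: [0.4592, 0.1083, 0.073]
eef_rot: [0.991, 0.137, -0.0, -0.001]
ft_force: [7.2, 3.4, -5.4]
width: 0.0159
grip_force: 35.0
```

Now down until the foot presses, then release.

jog_arm:
  plan:
    - [0,0,0,0,0,4,-1]
    - [0,0,0,0,-1,8,-1]
    - [0,0,0,0,-1,12,-1]
    - [0,0,0,0,-1,12,-1]

```text
time: 14.9
ee_pos: [0.4591, 0.1088, 0.0618]
eef_rot: [0.991, 0.137, -0.0, -0.0]
ft_force: [4.0, 2.1, -0.5]
width: 0.0161
grip_force: 35.0
```

jog_arm:
  plan:
    - [0,0,0,0,-1,2,-1]
    - [0,0,0,0,-1,2,-1]
    - [0,0,0,0,-1,2,0.2]
    - [0,0,0,0,-1,2,0.2]
    - [0,0,0,0,-1,2,0.2]
    - [0,0,0,0,-1,2,0.2]
    - [0,0,0,0,-1,2,0.2]
    - [0,0,0,0,-1,2,0.2]
    - [0,0,0,0,-1,2,0.2]
    - [0,0,0,0,-1,2,0.2]

```text
time: 15.9
ee_pos: [0.4592, 0.109, 0.0604]
eef_rot: [0.991, 0.136, -0.0, 0.0]
ft_force: [-0.5, 0.5, -1.0]
width: 0.0519
grip_force: 0.0
```

```bash
python3 - <<'E'
from h import *
s=status.read_state(); c=camera("wrist")
print(s["ee_pos"],s["width"],s["ft_force"])
cv2.imwrite("pics/w4.png",c["image"][:,:,::-1])
a=np.radians(15.6); M=np.array([[np.cos(a),np.sin(a)],[-np.sin(a),np.cos(a)]])
W=world(c,s); L=W.copy(); L[...,:2]=(W[...,:2]-[.589,.0619])@M.T; L*=1000
x,y,z=np.moveaxis(L,-1,0); g=c["image"].min(-1)>150
def p(n,m): print(n,m.sum(), np.percentile(L[m],[1,50,99],axis=0).round(1).tolist() if m.any() else 0)
p("grip",(x<-85)&(x>-145)&(y>55)&(y<110)&(z>65)&(z<105))
p("coverfront",(abs(y)<34)&(x>50)&(x<100)&(z>20)&(z<33)&g); p("stop",(abs(y)<40)&(x>80)&(z>36)&(z<42)&g)
p("arm",(x<-62)&(x>-78)&(y>-20)&(y<60)&(z>60)&(z<110))
E
```

```text
[0.45917809 0.1089807  0.06043071] 0.05191709907692746 [-0.48175893  0.51728768 -1.01520455]
grip 1918 [[-135.0, 71.5, 67.4], [-102.4, 81.2, 82.1], [-85.3, 109.5, 103.2]]
coverfront 0 0
stop 0 0
arm 4741 [[-77.3, -19.2, 72.8], [-68.7, 19.4, 81.8], [-62.1, 59.2, 88.6]]
```

View pics/w4.png

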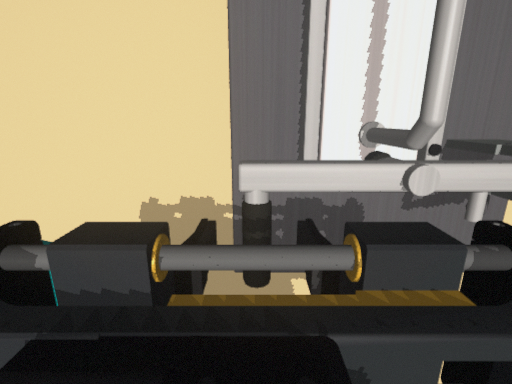

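The arm lies level at row 177 with the foot on the plate ahead of the bow, and the grip at (257,235) is free between the fingers. I hold, then regrip.

jog_arm:
  plan:
    - [0,0,0,0,0,0,0.2]
    - [0,0,0,0,0,0,0.2]
    - [0,0,0,0,0,0,0.2]
    - [0,0,0,0,0,0,0.2]
    - [0,0,0,0,0,0,0.2]
    - [0,0,0,0,0,0,0.2]
    - [0,0,0,0,0,0,0.2]
    - [0,0,0,0,0,0,0.2]
    - [0,0,0,0,0,0,0.2]

```text
time: 16.85
ee_pos: [0.4592, 0.109, 0.0605]
eef_rot: [0.991, 0.136, 0.0, 0.0]
ft_force: [-0.4, -0.3, -0.1]
width: 0.0523
grip_force: 0.0
```

jog_arm:
  plan:
    - [0,0,0,0,0,0,-1]
    - [0,0,0,0,0,0,-1]
    - [0,0,0,0,0,0,-1]
    - [0,0,0,0,0,0,-1]
    - [0,0,0,0,0,0,-1]
    - [0,0,0,0,0,0,-1]
    - [0,0,0,0,0,0,-1]
    - [0,0,0,0,0,0,-1]
  squeeze: 40

```text
time: 17.65
ee_pos: [0.4593, 0.1089, 0.0605]
eef_rot: [0.991, 0.136, 0.0, 0.0]
ft_force: [1.0, -0.4, 0.2]
width: 0.0158
grip_force: 40.0
```

```bash
python3 - <<'E'
from h import *
s=status.read_state(); a=np.radians(15.6); M=np.array([[np.cos(a),np.sin(a)],[-np.sin(a),np.cos(a)]])
print(s["ee_pos"],s["width"],s["grip_force"],s["ft_force"],"nest",M@(s["ee_pos"][:2]-[.589,.0619])*1000, R.from_quat(s["eef_rot"]).as_matrix().round(3).tolist())
b=lambda t:np.array((-85+165*np.cos(2-t),75+165*np.sin(2-t)))
for T in (np.arange(1.97,.9,-.1),np.arange(.97,-.04,-.1)): print([(-(b(t)-b(T[0]))).round().tolist() for t in T])
E
```

```text
[0.4592586  0.10886518 0.0604564 ] 0.015784393987213687 40.000028014183044 [ 0.95388174 -0.43358083  0.15917033] nest [-112.33218819   80.12513906] [[0.963, 0.27, 0.0], [0.27, -0.963, -0.0], [0.0, 0.0, -1.0]]
[[-0.0, -0.0], [1.0, -16.0], [4.0, -33.0], [9.0, -49.0], [15.0, -64.0], [23.0, -78.0], [32.0, -92.0], [42.0, -105.0], [54.0, -117.0], [66.0, -127.0], [80.0, -137.0]]
[[-0.0, -0.0], [15.0, -8.0], [30.0, -14.0], [46.0, -19.0], [62.0, -22.0], [78.0, -23.0], [95.0, -23.0], [111.0, -21.0], [127.0, -18.0], [143.0, -13.0], [158.0, -6.0]]
```

jog_arm:
  plan:
    - [0,0,0,0,0,-8,-1]
    - [0,0,0,0,1,-17,-1]
    - [0,0,0,0,3,-33,-1]
    - [0,0,0,0,8,-49,-1]
    - [0,0,0,0,13,-64,-1]
    - [0,0,0,0,20,-79,-1]
    - [0,0,0,0,29,-93,-1]
    - [0,0,0,0,39,-106,-1]
    - [0,0,0,0,50,-119,-1]
    - [0,0,0,0,63,-129,-1]
    - [0,0,0,0,76,-139,-1]
    - [0,0,0,0,76,-139,-1]

```text
time: 18.85
ee_pos: [0.4786, 0.0406, 0.2028]
eef_rot: [0.99, 0.138, -0.001, -0.003]
ft_force: [-17.4, 20.1, 21.6]
width: 0.016
grip_force: 40.0
```

```bash
python3 - <<'E'
from h import *
s=status.read_state(); c=camera("wrist"); s2=status.read_state()
print(s["ee_pos"],s2["ee_pos"],s2["ft_force"],s2["torque"])
cv2.imwrite("pics/w5.png",c["image"][:,:,::-1])
a=np.radians(15.6); M=np.array([[np.cos(a),np.sin(a)],[-np.sin(a),np.cos(a)]])
W=world(c,s); L=W.copy(); L[...,:2]=(W[...,:2]-[.589,.0619])@M.T; L*=1000
x,y,z=np.moveaxis(L,-1,0)
m=(x<-64)&(x>-76)&(y>-75)&(y<40)&(z>60)&(z<240)
for y0 in range(-70,40,8):
    k=m&(abs(y-y0)<2)
    if k.any(): print(y0,k.sum(),np.percentile(z[k],[50,95]).round(1))
m=(x<-86)&(x>-98)&(abs(y)<40)&(z>150)&(z<250); print(m.sum(),np.percentile(L[m],[2,50,98],axis=0).round(1).tolist() if m.any() else 0)
E
```

```text
[0.47861518 0.0406047  0.2027577 ] [0.47842452 0.04127291 0.20230175] [-15.95593505  19.10069867  22.16099287] [4.50121698 3.69002945 0.05927878]
-70 29 [108.2 111.2]
-62 37 [119.4 122.8]
-54 25 [143.3 144.8]
-46 71 [152.6 154.5]
-38 57 [154.8 157.4]
-30 64 [166.3 168.9]
-22 82 [177.2 180.1]
-14 111 [188.8 191.7]
-6 144 [200.1 203.2]
2 170 [211.3 214.5]
10 172 [220.9 222. ]
18 125 [216.1 217.7]
550 [[-97.7, 0.8, 211.5], [-91.9, 9.0, 217.0], [-86.2, 16.7, 219.1]]
```

View pics/w5.png

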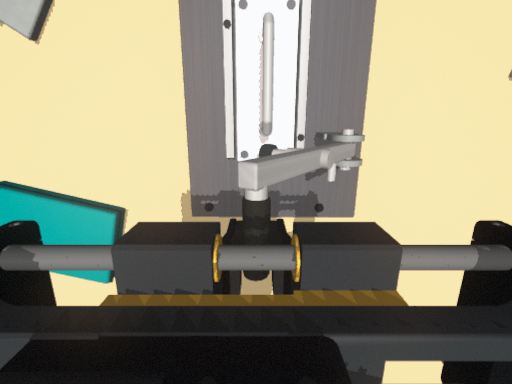

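The bar sits low in the pads, at nest y = 9 with its centre about 8 mm above the tips at (257,235), but is still held. I'll go up to centre with a corrected arc and re-seat the tool there, where the spring is neutral.

jog_arm:
  plan:
    - [0,0,0,0,0,-4,-1]
    - [0,0,0,0,4,-8,-1]
    - [0,0,0,0,14,-14,-1]
    - [0,0,0,0,29,-21,-1]
    - [0,0,0,0,45,-27,-1]
    - [0,0,0,0,61,-30,-1]
    - [0,0,0,0,77,-32,-1]
    - [0,0,0,0,87,-32,-1]
    - [0,0,0,0,87,-32,-1]

```text
time: 19.8
ee_pos: [0.5036, -0.0491, 0.2332]
eef_rot: [0.991, 0.136, 0.0, 0.0]
ft_force: [-2.9, 1.8, 8.8]
width: 0.0162
grip_force: 40.0
```

jog_arm:
  plan:
    - [0,0,0,0,0,0,-1]
    - [0,0,0,0,0,3,-1]
    - [0,0,0,0,0,6,-1]
    - [0,0,0,0,0,9,-1]
    - [0,0,0,0,0,11,-1]
    - [0,0,0,0,0,11,-1]
  squeeze: 5

```text
time: 20.4
ee_pos: [0.5039, -0.048, 0.2221]
eef_rot: [0.991, 0.137, 0.001, 0.001]
ft_force: [1.5, 0.7, 4.1]
width: 0.0167
grip_force: 5.0
```

jog_arm:
  plan:
    - [0,0,0,0,0,0,-1]
    - [0,0,0,0,8,0,-1]
    - [0,0,0,0,16,1,-1]
    - [0,0,0,0,25,2,-1]
    - [0,0,0,0,33,3,-1]
    - [0,0,0,0,41,5,-1]
    - [0,0,0,0,49,7.5,-1]
    - [0,0,0,0,57,10,-1]
    - [0,0,0,0,64,13,-1]
    - [0,0,0,0,69,15,-1]
    - [0,0,0,0,71,15,-1]
    - [0,0,0,0,71,15,-1]
  squeeze: 40

```text
time: 21.6
ee_pos: [0.5226, -0.1158, 0.2044]
eef_rot: [0.991, 0.137, -0.0, -0.001]
ft_force: [5.8, 4.4, -4.6]
width: 0.0159
grip_force: 40.1
```

jog_arm:
  plan:
    - [0,0,0,0,0,0,0.15]
    - [0,0,0,0,0,0,0.15]
    - [0,0,0,0,0,0,0.15]
    - [0,0,0,0,0,0,0.15]
    - [0,0,0,0,0,0,0.15]
    - [0,0,0,0,0,-30,0.15]
    - [0,0,0,0,0,-80,0.15]
    - [0,0,0,0,0,-130,0.15]
    - [0,0,0,0,0,-150,0.15]
    - [0,0,0,40,-40,-150,0.4]
    - [0,0,0,75,-75,-150,0.7]
    - [0,0,0,110,-110,-150,1]

```text
time: 22.8
ee_pos: [0.5967, 0.0153, 0.3558]
eef_rot: [0.991, 0.135, 0.0, 0.0]
ft_force: [1.2, -1.2, -0.2]
width: 0.0666
grip_force: 0.0
```

```bash
python3 - <<'E'
from h import *
s=status.read_state(); c=camera("wrist")
print(s["ee_pos"],s["width"],s["joint_positions"].round(2))
a=np.radians(15.6); M=np.array([[np.cos(a),np.sin(a)],[-np.sin(a),np.cos(a)]])
W=world(c,s); L=W.copy(); L[...,:2]=(W[...,:2]-[.589,.0619])@M.T; L*=1000
x,y,z=np.moveaxis(L,-1,0); g=c["image"].astype(int)
print("tcp nest",M@(s["ee_pos"][:2]-[.589,.0619])*1000)
def p(n,m): print(n,m.sum(), np.percentile(L[m],[1,50,99],axis=0).round(1).tolist() if m.any() else 0)
p("bar",(abs(y)<15)&(abs(x)<70)&(z>94)&(z<105)); p("plate",(abs(y)<34)&(abs(x)<100)&(z>22)&(z<33)&(g.min(-1)>150))
p("clampgrip",(g.max(-1)<80)&(x<-84)&(x>-140)&(y<-100)&(y>-220)&(z>180)&(z<260))
H=(W[...,1]>.2)&(W[...,0]>.4)
rects("hookbase",W,H&(W[...,2]>.006)&(W[...,2]<.03)&(g.max(-1)-g.min(-1)<35))
rects("hook",W,H&(W[...,2]>.15)&(W[...,2]<.3))
E
```

```text
[0.59665086 0.01528404 0.35583986] 0.06661585473008277 [ 0.54  0.35 -0.86  1.27  0.26  1.64 -1.58]
tcp nest [ -5.16693605 -46.95621003]
bar 340 [[-43.8, -5.6, 94.2], [1.7, -1.1, 96.7], [44.5, 3.9, 98.9]]
plate 3124 [[-87.2, -33.0, 25.6], [9.3, -4.3, 27.7], [88.2, 33.1, 30.7]]
clampgrip 0 0
hookbase 5672 c [639.2 390.2] size [141.6 119.3] ang 73.0 z [0.012 0.014 0.015]
```

jog_arm:
  plan:
    - [0,0,0,28,-39,0,1]
    - [-0.13,0,0,28,-39,20,1]
    - [-0.26,0,0,28,-39,60,1]
    - [-0.26,0,0,28,-39,105,1]
    - [-0.26,0,0,28,-39,150,1]
    - [-0.26,0,0,28,-39,176,1]
    - [-0.26,0,0,28,-39,176,1]
    - [-0.26,0,0,28,-39,176,1]

```text
time: 23.65
ee_pos: [0.6126, 0.0596, 0.1804]
eef_rot: [0.982, 0.135, 0.018, 0.128]
ft_force: [-1.2, 0.1, 0.5]
width: 0.0872
grip_force: 0.0
```

```bash
cat > nest.py <<'E'
from h import *
s=status.read_state(); a=np.radians(15.6); M=np.array([[np.cos(a),np.sin(a)],[-np.sin(a),np.cos(a)]])
Rt=R.from_quat(s["eef_rot"]).as_matrix()
n=np.r_[M@(s["ee_pos"][:2]-[.589,.0619]),s["ee_pos"][2]]*1000
zt=Rt[:,2]; tgt=np.array([25,-.8,93.])+19*np.r_[M@zt[:2],zt[2]]
d=tgt-n; dw=np.r_[M.T@d[:2],d[2]]
print("tcp nest",n,"target",tgt,"tool shift",Rt.T@dw,s["width"],s["joint_positions"].round(2),"R",Rt.round(3).tolist())
E
python3 nest.py
```

```text
tcp nest [ 22.11980789  -8.56127547 180.38820783] target [25.01268465 -5.68470583 74.63864144] tool shift [  2.86482023 -29.96325275 101.45743181] 0.08719663501715019 [ 0.3   0.44 -0.81  1.55  0.58  1.37 -1.91] R [[0.963, 0.261, 0.07], [0.27, -0.93, -0.247], [0.0, 0.257, -0.966]]
```

jog_arm:
  plan:
    - [0,0,0,3,-10,30,1]
    - [0,0,0,3,-20,65,1]
    - [0,0,0,3,-27,90,1]
    - [0,0,0,3,-30,101.5,1]
    - [0,0,0,3,-30,101.5,-1]
    - [0,0,0,3,-30,101.5,-1]
    - [0,0,0,3,-30,101.5,-1]
    - [0,0,0,3,-30,101.5,-1]
    - [0,0,0,3,-30,101.5,-1]
    - [0,0,0,3,-30,101.5,-1]
    - [0,0,0,3,-30,101.5,-1]
    - [0,0,0,3,-30,101.5,-1]
  squeeze: 40

```text
time: 24.85
ee_pos: [0.6144, 0.0632, 0.0737]
eef_rot: [0.982, 0.135, 0.018, 0.128]
ft_force: [-0.3, 0.7, 0.3]
width: 0.0309
grip_force: 0.0
```

jog_arm:
  plan:
    - [0,0,0,0,0,0,-1]
    - [0,0,0,0,0,0,-1]
    - [0,0,0,0,0,0,-1]
    - [0,0,0,0,0,0,-1]
    - [0,0,0,0,0,0,-1]
  squeeze: 50

```text
time: 25.35
ee_pos: [0.6144, 0.0634, 0.0735]
eef_rot: [0.982, 0.135, 0.018, 0.128]
ft_force: [0.8, 0.3, -1.3]
width: 0.0082
grip_force: 50.0
```

```bash
python3 nest.py
```

```text
tcp nest [24.83118783 -5.39353724 73.53603671] target [25.00733334 -5.68166155 74.63782892] tool shift [ 0.17559017  0.56182896 -0.99070948] 0.008195562159390444 [ 0.26  0.55 -0.76  1.65  0.68  1.21 -2.01] R [[0.963, 0.261, 0.069], [0.271, -0.93, -0.247], [-0.0, 0.257, -0.966]]
```

jog_arm:
  plan:
    - [0,0,0,0,2,-9,-1]
    - [0,0,0,0,6,-24,-1]
    - [0,0,0,0,13,-48,-1]
    - [0,0,0,0,21,-77,-1]
    - [0,0,0,0,29,-106,-1]
    - [0,0,0,0,36,-135,-1]
    - [0,0,0,0,44,-164,-1]
    - [0,0,0,0,49,-184,-1]
    - [0,0,0,0,49,-184,-1]

```text
time: 26.25
ee_pos: [0.6154, 0.0641, 0.2684]
eef_rot: [0.982, 0.135, 0.021, 0.128]
ft_force: [-0.4, 0.7, -3.1]
width: 0.0082
grip_force: 50.0
```

```bash
python3 - <<'E'
from h import *
a=np.radians(-16.9); M=np.array([[np.cos(a),np.sin(a)],[-np.sin(a),np.cos(a)]])
print(status.read_state()["ee_pos"])
for n in("top","scene","w1"):
    c,s=pickle.load(open(n+".pkl","rb")); W=world(c,s); L=W.copy(); L[...,:2]=(W[...,:2]-[.629,.393])@M.T; L*=1000
    x,y,z=np.moveaxis(L,-1,0); g=c["image"].astype(int)
    b=(abs(x)<110)&(abs(y)<110)&(z>8)&(z<20)&(g.max(-1)-g.min(-1)<35)
    print(n,"base",np.percentile(L[b],[.5,50,99.5],axis=0).round(1).tolist())
    m=(abs(y)<40)&(x>-160)&(x<40)&(z>150)&(z<260)
    for x0 in range(-130,16,12):
        k=m&(abs(x-x0)<6)
        if k.any(): print(x0,k.sum(),"y",np.median(y[k]).round(1),"z",np.percentile(z[k],[5,50,95]).round(1))
    print(np.percentile(x[m],[0,1,99,100]))
E
```

```text
[0.61542794 0.06406236 0.26838052]
top base [[-50.8, -70.4, 8.1], [14.6, -10.7, 13.3], [67.6, 67.2, 19.7]]
-130 2 y -2.1 z [203.2 208.8 214.3]
-118 9 y -0.4 z [191.7 200.3 207. ]
-106 8 y -1.0 z [188.  190.2 192.8]
-94 8 y -0.5 z [186.7 188.1 189.3]
-82 8 y -1.5 z [187.7 193.7 197.3]
-70 8 y -0.8 z [190.  194.7 197.3]
-58 10 y -0.9 z [194.7 198.6 200.7]
-46 7 y -0.8 z [192.5 196.6 201. ]
-34 9 y -0.9 z [197.6 201.5 205.2]
-22 9 y -1.7 z [201.3 204.6 206. ]
-10 30 y -4.5 z [165.3 216.3 251. ]
2 38 y -6.4 z [165.8 220.4 249.9]
14 3 y -0.2 z [204.9 213.  215.3]
[-124.85571405 -123.05642966    9.29552069   10.21065062]
scene base [[-50.5, -70.3, 8.2], [18.3, -8.7, 14.8], [70.6, 71.0, 19.7]]
-130 1 y 1.6 z [203.6 203.6 203.6]
-118 9 y 1.5 z [192.1 203.4 212.2]
-106 9 y -0.8 z [185.9 192.4 202.2]
-94 8 y 0.7 z [187.5 190.1 191.9]
-82 4 y -0.4 z [190.1 193.7 197.4]
-70 6 y 1.9 z [190.5 195.5 199.2]
-58 7 y 0.2 z [193.2 197.6 200.9]
-46 6 y -0.1 z [197.3 201.2 203.7]
-34 7 y -0.0 z [197.9 202.1 204.3]
-22 5 y -0.3 z [202.8 204.5 208.6]
-10 15 y -3.7 z [155.4 210.9 247.4]
2 107 y -4.0 z [154.3 208.7 250.3]
14 20 y -0.7 z [185.6 206.9 246.2]
[-124.23705725 -119.69054226   12.01187291   13.99375656]
w1 base [[-48.4, -69.1, 9.5], [9.9, -12.6, 13.9], [68.5, 68.5, 16.8]]
-10 53 y -3.9 z [153.8 166.6 179.9]
2 98 y -6.0 z [150.9 160.2 173.9]
[-7.62893703 -7.57371144  6.05001136  6.6528775 ]
```

jog_arm:
  plan:
    - [0,0.01,-0.039,-2,-17,-4.5,-1]
    - [0,0.031,-0.116,-6,-51,-13.5,-1]
    - [0,0.054,-0.203,-10,-89,-23.6,-1]
    - [0,0.077,-0.291,-15,-127,-33.8,-1]
    - [0,0.103,-0.388,-19,-170,-45,-1]
    - [0,0.129,-0.485,-24,-212,-56.3,-1]
    - [0,0.155,-0.581,-29,-254,-67.5,-1]
    - [0,0.181,-0.678,-34,-297,-79,-1]
    - [0,0.206,-0.775,-39,-339,-90,-1]
    - [0,0.227,-0.853,-43,-373,-99,-1]
    - [0,0.245,-0.921,-46,-403,-107,-1]
    - [0,0.258,-0.969,-48.6,-424,-112.6,-1]

```text
time: 27.45
ee_pos: [0.446, 0.4746, 0.2624]
eef_rot: [0.794, 0.594, 0.077, 0.104]
ft_force: [0.6, -0.6, -3.4]
width: 0.0082
grip_force: 50.0
```

jog_arm:
  plan:
    - [0,0,0,0,0,0,-1]
    - [0,0,0,0,0,0,-1]

```text
time: 27.65
ee_pos: [0.4479, 0.4726, 0.2627]
eef_rot: [0.796, 0.592, 0.077, 0.104]
ft_force: [1.2, -0.6, -3.2]
width: 0.0085
grip_force: 50.0
```

```bash
cat > hook.py <<'E'
from h import *
s=status.read_state(); c=camera("top"); c2=camera("scene")
a=np.radians(-16.9); M=np.array([[np.cos(a),np.sin(a)],[-np.sin(a),np.cos(a)]])
Rt=R.from_quat(s["eef_rot"]).as_matrix(); zt=Rt[:,2]
S=lambda p:np.r_[M@(np.array(p)[:2]-[.629,.393]),p[2]]*1000
print("tcp stand",S(s["ee_pos"]).round(1),"grasp",S(s["ee_pos"]-.020*zt).round(1),"tool in stand cols",(np.block([[M,np.zeros((2,1))],[0,0,1]])@Rt).round(3).tolist(),"w",s["width"],"F",s["ft_force"].round(1),"q",s["joint_positions"].round(2))
cv2.imwrite("pics/t_hook.png",cv2.resize(c["image"][100:300,60:330,::-1],None,fx=2.4,fy=2.4))
cv2.imwrite("pics/s_hook.png",cv2.resize(c2["image"][40:260,150:400,::-1],None,fx=2.6,fy=2.6))
W=world(c); g=c["image"].astype(int)
rects("clamp grip",W,(abs(W[...,0]-.53)<.06)&(abs(W[...,1]+.11)<.06)&(W[...,2]>.2)&(W[...,2]<.25))
E
python3 hook.py
```

```text
tcp stand [-196.5   23.5  262.7] grasp [-201.6   23.5  282. ] tool in stand cols [[-0.003, 0.967, 0.256], [1.0, 0.003, -0.001], [-0.001, 0.256, -0.967]] w 0.008526306238139476 F [ 1.2 -0.6 -3.2] q [-0.25  0.51 -1.09  1.4   0.71  1.51 -1.62]
clamp grip 129 c [ 532.7 -113.2] size [72.9 27.2] ang 22.3 z [0.21  0.23  0.235]
```

View pics/s_hook.png

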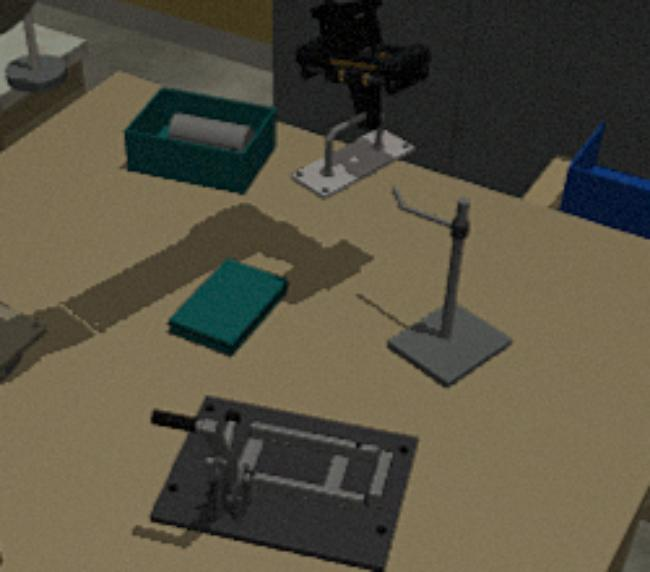

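The cover hangs level in the fingers at (350,150). The hook is clear at (430,215), and the clamp is back with its grip at (175,418).

jog_arm:
  plan:
    - [0,0,0,0,-4,14,-1]
    - [0,0,0,1,-9,35,-1]
    - [0,0,0,1,-14.6,55,-1]
    - [0,0,0,1,-14.6,55,-1]
    - [0,0,0,1,-14.6,55,-1]

```text
time: 28.25
ee_pos: [0.4497, 0.4727, 0.2067]
eef_rot: [0.797, 0.591, 0.077, 0.104]
ft_force: [-0.7, 0.1, -3.4]
width: 0.0081
grip_force: 50.0
```

```bash
cat >> hook.py <<'E'
for n,cc in(("top",c),("scene",c2)):
    W=world(cc); L=W.copy(); L[...,:2]=(W[...,:2]-[.629,.393])@M.T; L*=1000
    x,y,z=np.moveaxis(L,-1,0); g=cc["image"].astype(int)
    gx=S(s["ee_pos"]-.020*zt)
    m=(abs(x-gx[0])<14)&(y>-90)&(y<75)&(abs(z-gx[2])<14)&(g.min(-1)>70)
    print(n,"bar",m.sum(),np.percentile(L[m],[2,50,98],axis=0).round(1).tolist() if m.any() else 0)
    m=(abs(x-gx[0])<45)&(y>-120)&(y<120)&(abs(z-gx[2]+65)<15)&(g.min(-1)>70)
    if m.sum()>20:
        P=L[m]; print("plate",m.sum(),np.percentile(P,[2,50,98],axis=0).round(1).tolist(),np.linalg.lstsq(np.c_[P[:,:2],np.ones(len(P))],P[:,2],rcond=None)[0].round(3))
E
python3 hook.py
```

```text
tcp stand [-194.8   24.1  206.7] grasp [-199.9   24.1  226. ] tool in stand cols [[0.0, 0.966, 0.257], [1.0, 0.0, -0.001], [-0.001, 0.257, -0.966]] w 0.008148154095552404 F [-0.7  0.1 -3.4] q [-0.25  0.55 -1.07  1.48  0.74  1.42 -1.67]
clamp grip 132 c [ 531.  -107.8] size [72.8 30.9] ang 14.8 z [0.208 0.23  0.236]
top bar 41 [[-205.3, -54.1, 219.9], [-201.0, -32.6, 227.7], [-196.0, -6.8, 233.6]]
plate 675 [[-234.7, -90.7, 152.2], [-195.1, -31.9, 159.5], [-167.5, 74.8, 165.9]] [-3.00000e-03  1.70000e-02  1.59372e+02]
scene bar 18 [[-205.6, -53.5, 221.8], [-200.2, -37.7, 229.1], [-195.4, -8.6, 233.3]]
plate 465 [[-235.4, -90.0, 157.3], [-195.4, -5.3, 162.8], [-165.5, 85.6, 168.0]] [-1.00000e-03  1.80000e-02  1.62654e+02]
```

jog_arm:
  plan:
    - [0,0,0,0,5,-1,-1]
    - [0,0,0,0,17,2,-1]
    - [0,0,0,0,33,6,-1]
    - [0,0,0,0,50,11,-1]
    - [0,0,0,0,68,15,-1]
    - [0,0,0,0,84,20,-1]
    - [0,0,0,0,94,22,-1]
    - [0,0,0,0,98,23,-1]
    - [0,0,0,0,98,23,-1]
    - [0,0,0,0,98,23,-1]

```text
time: 29.35
ee_pos: [0.5447, 0.4448, 0.21]
eef_rot: [0.796, 0.591, 0.077, 0.104]
ft_force: [-0.7, -0.4, -4.1]
width: 0.0084
grip_force: 50.0
```

```bash
python3 hook.py
```

```text
tcp stand [-95.7  25.1 210. ] grasp [-100.8   25.1  229.3] tool in stand cols [[-0.002, 0.966, 0.257], [1.0, 0.002, 0.001], [0.0, 0.257, -0.966]] w 0.008380211962460816 F [-0.7 -0.4 -4.1] q [-0.19  0.62 -1.02  1.36  0.78  1.43 -1.52]
clamp grip 130 c [ 531.7 -111. ] size [72.7 28. ] ang 19.2 z [0.209 0.23  0.236]
top bar 38 [[-106.2, -53.9, 217.2], [-101.2, -35.9, 230.1], [-96.8, -14.3, 236.5]]
plate 602 [[-135.1, -89.1, 155.4], [-97.1, -37.0, 162.6], [-67.8, 73.3, 170.0]] [0.00000e+00 1.60000e-02 1.63127e+02]
scene bar 20 [[-104.7, -54.7, 222.9], [-100.2, -37.9, 234.0], [-94.3, -12.2, 236.8]]
plate 446 [[-133.6, -88.2, 159.3], [-95.8, -13.8, 164.9], [-66.0, 87.6, 170.2]] [4.00000e-03 2.00000e-02 1.65613e+02]
```

View pics/s_hook.png

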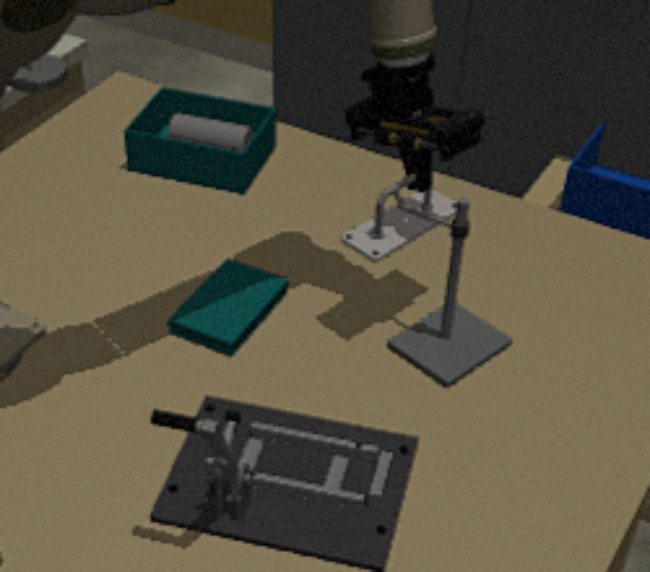

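The hook passes through the bow at (410,195), and the body is clear of the post at (462,205). Lowering now.

jog_arm:
  plan:
    - [0,0,0,0,-2,7,-1]
    - [0,0,0,0,-4,15,-1]
    - [0,0,0,0,-6,22,-1]
    - [0,0,0,0,-7,27,-1]
    - [0,0,0,0,-8,30,-1]
    - [0,0,0,0,-8,30,-1]

```text
time: 30.05
ee_pos: [0.5455, 0.444, 0.1783]
eef_rot: [0.796, 0.591, 0.077, 0.104]
ft_force: [0.2, -0.7, -3.2]
width: 0.0079
grip_force: 50.0
```

jog_arm:
  plan:
    - [0,0,0,0,0,1,-1]
    - [0,0,0,0,-0.5,2,-1]
    - [0,0,0,0,-0.5,2,-1]

```text
time: 30.35
ee_pos: [0.5457, 0.4442, 0.1769]
eef_rot: [0.796, 0.591, 0.077, 0.104]
ft_force: [0.7, -0.7, -3.2]
width: 0.0082
grip_force: 50.0
```

Keep creeping down until the hook takes the weight.

jog_arm:
  plan:
    - [0,0,0,0,0,1,-1]
    - [0,0,0,0,-0.5,2,-1]
    - [0,0,0,0,-0.8,3,-1]
    - [0,0,0,0,-0.8,3,-1]

```text
time: 30.75
ee_pos: [0.5461, 0.4444, 0.1747]
eef_rot: [0.796, 0.591, 0.078, 0.104]
ft_force: [0.9, 0.0, 4.9]
width: 0.0084
grip_force: 50.1
```

jog_arm:
  plan:
    - [0,0,0,0,0,0,-0.2]
    - [0,0,0,0,0,0,-0.2]
    - [0,0,0,0,0,0,-0.2]
    - [0,0,0,0,0,0,-0.2]
    - [0,0,0,0,0,0,-0.2]
    - [0,0,0,0,0,0,-0.2]

```text
time: 31.35
ee_pos: [0.5456, 0.4442, 0.1736]
eef_rot: [0.796, 0.591, 0.077, 0.104]
ft_force: [0.6, -0.4, 0.6]
width: 0.0343
grip_force: 0.0
```

jog_arm:
  plan:
    - [0,0,0,0,0,-5,-0.2]
    - [0,0,0,0,0,-15,-0.2]
    - [0,0,0,0,0,-30,-0.2]
    - [0,0,0,0,0,-50,-0.2]
    - [0,0,0,0,0,-80,-0.2]
    - [0,0,0,0,0,-120,-0.2]
    - [0,0,0,0,0,-150,-0.2]
    - [0,0,0,0,0,-150,-0.2]

```text
time: 32.15
ee_pos: [0.507, 0.458, 0.3255]
eef_rot: [0.796, 0.591, 0.081, 0.103]
ft_force: [-0.4, 0.4, 0.1]
width: 0.0348
grip_force: 0.0
```

```bash
cat > fin.py <<'E'
from h import *
s=status.read_state(); a=np.radians(-16.9); M=np.array([[np.cos(a),np.sin(a)],[-np.sin(a),np.cos(a)]])
print(s["time"],s["ee_pos"])
for n in("top","scene"):
    c=camera(n); W=world(c); L=W.copy(); L[...,:2]=(W[...,:2]-[.629,.393])@M.T; L*=1000
    x,y,z=np.moveaxis(L,-1,0); g=c["image"].astype(int)
    m=(abs(x+95)<40)&(abs(y)<60)&(z>186)&(z<212)&((abs(y)>8))
    print(n,"bar",m.sum(),np.percentile(L[m],[2,50,98],axis=0).round(1).tolist())
    m=(abs(x+98)<60)&(abs(y)<120)&(z>105)&(z<150)&(g.min(-1)>70); P=L[m]
    print("plate",m.sum(),np.percentile(P,[2,50,98],axis=0).round(1).tolist(),np.linalg.lstsq(np.c_[P[:,:2],np.ones(len(P))],P[:,2],rcond=None)[0].round(3))
    if n=="scene": cv2.imwrite("pics/fin.png",cv2.resize(c["image"][40:260,150:400,::-1],None,fx=2.6,fy=2.6))
E
python3 fin.py
```

```text
32.15 [0.50696552 0.45802108 0.32552074]
top bar 74 [[-105.3, -54.2, 187.5], [-100.5, -14.0, 196.6], [-95.8, 47.9, 202.7]]
plate 828 [[-133.2, -88.9, 122.1], [-96.7, -8.9, 128.8], [-66.1, 84.0, 136.0]] [9.00000e-03 2.50000e-02 1.29849e+02]
scene bar 60 [[-103.1, -51.3, 188.4], [-97.6, -14.5, 197.9], [-92.7, 44.9, 203.8]]
plate 473 [[-133.0, -88.5, 124.7], [-92.5, -11.6, 130.6], [-63.2, 85.0, 136.0]] [1.50000e-02 2.50000e-02 1.32366e+02]
```

View pics/fin.png

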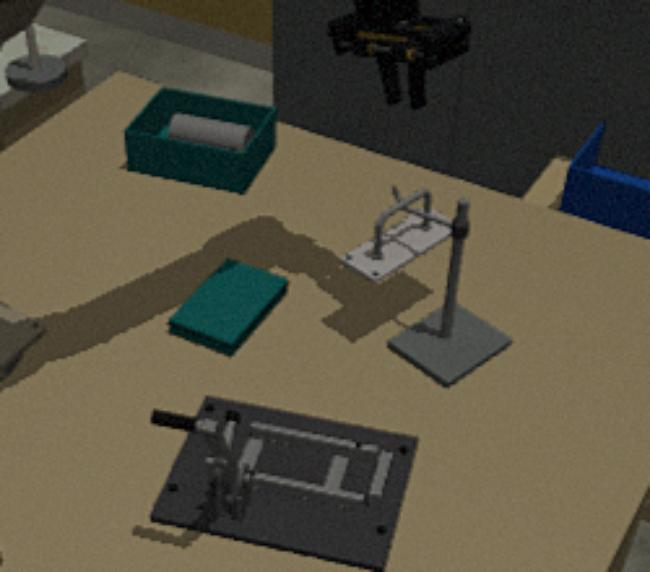

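The cover hangs level on the hook at (405,205), the clamp is back and the fingers are clear. I let it settle, then hand in.

jog_arm:
  plan:
    - [0,0,0,0,0,-20,-0.2]
    - [0,0,0,0,0,-20,-0.2]
    - [0,0,0,0,0,-20,-0.2]
    - [0,0,0,0,0,-20,-0.2]
    - [0,0,0,0,0,-20,-0.2]
    - [0,0,0,0,0,-20,-0.2]
    - [0,0,0,0,0,-20,-0.2]
    - [0,0,0,0,0,-20,-0.2]
    - [0,0,0,0,0,-20,-0.2]
    - [0,0,0,0,0,-20,-0.2]
    - [0,0,0,0,0,-20,-0.2]
    - [0,0,0,0,0,-20,-0.2]

```text
time: 33.45
ee_pos: [0.5038, 0.4568, 0.338]
eef_rot: [0.796, 0.591, 0.077, 0.104]
ft_force: [0.1, -0.1, 0.4]
width: 0.0346
grip_force: 0.0
```

```bash
python3 fin.py; python3 -c "
from bench import order
print(order.close_job())"
```

```text
33.45 [0.50380448 0.45683632 0.33798991]
top bar 76 [[-105.5, -53.4, 189.1], [-100.3, -11.7, 196.7], [-95.7, 47.0, 204.9]]
plate 842 [[-133.6, -87.5, 119.8], [-97.9, -7.4, 128.8], [-66.3, 85.3, 135.9]] [1.30000e-02 3.60000e-02 1.30157e+02]
scene bar 61 [[-105.5, -53.1, 187.5], [-97.3, -13.1, 197.3], [-92.9, 48.8, 202.6]]
plate 484 [[-132.8, -87.1, 123.3], [-92.6, -10.7, 130.5], [-64.0, 84.1, 137.2]] [7.0000e-03 3.9000e-02 1.3149e+02]
the job is handed in; nothing more can be done
None
```

I handed the job in at about 33.5 s: the cover was slid home, clamped and released, the clamp is swung fully back, and the cover hangs at rest on the hook near mid-bow; no verdict came back.

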